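# Shut and latch the microphone case

## Robot

A 7-joint arm with a two-finger parallel gripper is mounted at the origin on the work surface. World frame = base frame: x ahead of the robot, y to its left, z up, the work surface at z = 0. Lengths are in m, angles in rad, forces in N, time in s.
With the tool pointing down it reaches from about 0.4 to 0.85 m from the base axis. Payload 6.9 kg.
Tool frame: the origin (TCP) lies midway between the tips of the shut fingers; the grasp point (between the pads) lies 19 mm behind it (grasp_offset is the distance from the TCP to the grasp point, in m); z points along the fingers, y is the line along which they close (so a half turn about z gives the same grasp; the last joint's range is limited). The gripper opens to 85 mm and grips with 20 to 120 N. Pads are 22 mm wide; open, the fingers measure 114 mm over their backs; the gripper's body (76 mm by 85 mm) begins 54 mm behind the grasp point. The pads swing forward as they close: fully open they stand 13 mm farther back than shut.
Start: joints at [-1.232, 0.507, -0.238, 1.5, 0.126, 1.149, -0.155], TCP at [0.144, 0.608, 0.231] pointing down, gripper open.
Joint ranges: [-3.08, 3.08], [-0.24, 2.05], [-1.43, 1.35], [0, 2.5], [-1.52, 4.66], [0.17, 1.96], [-2.89, 2.89]. Speed limits (rad/s): [2.39, 2.39, 3.14, 3.14, 3.14, 3.14, 3.14].

## Interface

Orientations are given as a unit quaternion [x, y, z, w].
In Python, from bench import * gives the robot as it stands. The module is installed in compiled form; this text tells all that it offers.
- The arm moves only by the shell command python3 -m creep 'ROWS' [FORCE]. ROWS is a JSON object of lists of equal length, an entry for each row: "fingers": the opening, from 0 (shut) to 1 (fully open); "xyz": the shift along the tool's x, y, z as a fraction of full scale, a list of three; "dr": the turn, a rotation vector about the tool's x, y, z as a fraction of full scale, a list of three. A call has 1 to 8 rows; each row is the pose to reach, as a shift and turn from the pose commanded when the call began, along the tool's axes at that moment, turning the shorter way round; what a row does not reach only later rows make up. Full scale, the value 1, is 250 mm for a shift and 180 degrees for a turn. A row lasts 1/12 s, in which the tool goes at most 41.7 mm and 7.16 degrees, less where a joint would pass 70% of its speed; a pose out of reach is approached as far as the arm can. A call with a number of a shift or a turn outside -1 to 1 is refused whole. A call with a gripper value outside its range is refused whole. The fingers move at their own pace and stop on an object; FORCE is the grip in N (left out, the last holds). Time passes only in rows, so rows that repeat a pose let the fingers close. It gives the time, the measured TCP pose, the force, the opening and the grip force at its end, in the units of the state.
- read_state(): the state, without advancing time (a new reading comes with each control period).
- get_image(name): name is "scene" or "top" or "wrist"; returns the picture (400x640x3 uint8, red, green, blue); there is no depth.
- camera_info(name): a dict with "fovy" (degrees; the focal length in pixels is half the picture's height over the tangent of half this angle, whatever the lens; pixels are square), "cx", "cy" (the principal point, pixels), "k1" (the pictures are not rectified: a ray, as slopes to the right and down, at radius r is drawn at 1 + k1 r^2 times it, then the intrinsics apply), "position" and "attitude" of the camera in the world. Camera axes: x right, y up, looking along -z (the intrinsics and any distortion apply to the point x, -y, -z); pixel columns grow to the right and rows downward; lengths in m; the calibration is good to about 2 mm. A picture is of the moment at which its call begins: read the wrist's pose just before it. camera_info takes no time and is no camera call; for the wrist camera it gives the pose at the moment of the call.
- sign_off(): hands the job in; it is judged then, once.
The state is a dict: "clock": time; "q": joint angles; "dq": joint speeds; "tau": joint torques, N m; "tool_pos": TCP position; "eef_rot": TCP orientation; "contact_force": force on the tool from outside, world axes, zero at the start; "wrist_torque": the same for the moment, N m; "opening": finger opening in m; "gripper_force": force on a finger pad.
Only numpy, scipy, OpenCV 4.12 (cv2) and the standard library are available. Lean on these libraries where they do the work, as an engineer would, in place of code of your own. Each camera call takes 0.05 s, during which the arm holds its last target. There are 200 camera calls.

## Task

Close up the black microphone case on the studio desk: push its open lid down with the fingertips, without slamming it, until it is fully shut, and then press both front latches down flat against the case. Only push, lift nothing: the case stays standing where it is with the two microphones in their foam, no latch is folded in before the lid is down, and the other things on the desk are left alone.

Things in the scene. Friction and masses are not known exactly. Their poses are not given: they have to be found in the camera images.
- mic_case: Black hard case, loose on the desk (about 2.4 kg; it slides if shoved hard), footprint 170 mm (its x) by 250 mm (its y), base 65 mm high, aluminium edges; walls 5 mm. Origin: centre of its underside; +z up; -x is the front (latch) side, turned roughly towards the robot; +x the hinge side. A small rubber carrying handle sits low on the front between the latches (up to 80 mm wide, 14 mm proud, below 40 mm height).
- lid_hinge (a point): Midpoint of the lid's hinge line, on the top rear edge of the case base: 85 mm behind the case's origin (case +x) and 65 mm up. The hinge line runs along the case's y.
- lid (a joint): Lid angle, rad: 0 = fully shut, about 1.57 = standing upright, 1.75 the stop. It starts standing open. The hinge is stiff: the lid stays where it is left, also when only a little open, and takes about 1 to 3 N at its free edge to push down. The lid is a shallow shell 170 mm deep from hinge to front edge, 250 mm wide and 30 mm thick; shut, its top lies 95 mm above the desk.
- lid_edge (a point): Middle of the lid's free front edge, on its outer (top) face: 170 mm from the hinge line along the lid and 30 mm out from the rim plane; turns with the lid.
- latch_left (a joint): Angle, rad, of the steel latch flap on the left half of the lid's front (case y = +78 mm), hinged on the lid, hinge line along case y: 0 = folded flat down against the case front, 1.57 = standing straight out from the lid's front, 1.6 the stop. The flap is 36 mm wide, 38 mm long from hinge to tip and 4 to 6 mm thick. It starts standing out; its stiff hinge (about 1.3 N at the tip) keeps it where it is left.
- latch_right (a joint): The same for the latch at case y = -78 mm (the right half seen from the robot).
- latch_left_hinge (a point): Middle of the left latch's hinge line, on the lid's front face; with the lid shut it lies 87 mm in front of the case's origin (case -x), 77 mm above the desk.
- latch_right_hinge (a point): The same for the right latch.
- latch_left_tip (a point): Middle of the left flap's free end, on its outer face, 38 mm from the hinge.
- latch_right_tip (a point): The same for the right flap.
- mic_a: Brass-coloured pencil microphone, 22 mm diameter, 118 mm long, 90 g, lying loose along case y in a slot of the case foam, below the rim. Origin under its middle, on the slot floor 30 mm above the desk; its y axis runs along it. To be left in its slot.
- mic_b: The second such microphone, in the slot behind it.
- tin: Green tin used as a shaker, 73 mm diameter, 82 mm high, standing beside the case. Origin: centre of its underside. Leave alone.
- mug: Orange mug, 80 mm diameter, 90 mm high, handle at its +y, standing beside the case. Origin: centre of its underside. Leave alone.
- tape: Roll of black tape lying flat beside the case, 104 mm outer diameter, 48 mm high. Origin: centre of its underside. Leave alone.
- pedal: Blue guitar effects pedal, 110 x 66 mm, 49 mm high over its switch, beside the case. Origin: centre of its underside. Leave alone.
- marker: Blue marker pen, 138 mm long along its y, 15 mm thick, lying on the desk in front of the case. Origin: middle of its underside. Leave alone.
Things that resemble listed ones, but are neither listed nor needed, are in the scene too. What is shaped like the mic_b but orange or white is not meant.

How it is judged:
By the outcome, as a careful person would: the job done as asked, in the order asked, and still so for the second after the job is handed in, with the robot touching nothing.
It also fails if it takes over 54 s, if anything falls off the work surface, if the arm or the gripper's body presses on something with over 40 N, if the wrist force passes 120 N, or if a joint passes its speed limit or range.

## Working session

There is one attempt and no reset: what is moved stays moved. The work goes in short steps, Python scripts to look and compute and a shell command to move; the robot and the scene stay as the last step left them, time stands still between calls to the robot, and variables do not carry over. Pictures are saved under pics/ and viewed, at most 10 in all, crops included, and the job is handed in when it is done.

```bash
mkdir -p pics; cat > h.py <<'E'
import numpy as np, cv2
from bench import *
from scipy.spatial.transform import Rotation as R
def att(a):
    a=np.array(a,float)
    return a if a.shape==(3,3) else R.from_quat(a).as_matrix()
def ray(ci,u,v):
    f=200/np.tan(np.radians(ci['fovy'])/2)
    K=np.array([[f,0,ci['cx']],[0,f,ci['cy']],[0,0,1.]])
    p=cv2.undistortPoints(np.array([[[u,v]]],float),K,np.array([ci['k1'],0,0,0.]))[0,0]
    d=att(ci['attitude'])@np.array([p[0],-p[1],-1]); return np.array(ci['position']),d/np.linalg.norm(d)
def onz(ci,u,v,z):
    o,d=ray(ci,u,v); return o+d*(z-o[2])/d[2]
def proj(ci,P):
    f=200/np.tan(np.radians(ci['fovy'])/2)
    c=att(ci['attitude']).T@(np.array(P)-ci['position']); s=np.array([c[0],-c[1]])/-c[2]
    s=s*(1+ci['k1']*(s@s)); return s*f+[ci['cx'],ci['cy']]
def tri(a,b):
    (o1,d1),(o2,d2)=a,b
    t=np.linalg.lstsq(np.c_[d1,-d2],o2-o1,rcond=None)[0]
    return (o1+d1*t[0]+o2+d2*t[1])/2, np.linalg.norm(o1+d1*t[0]-o2-d2*t[1])
def shot(n,f):
    im=get_image(n); cv2.imwrite(f'pics/{f}.png',im[...,::-1]); return im
E
python3 - <<'E'
from h import *
for n in('scene','top','wrist'):
    print(n,camera_info(n)); shot(n,n+'0')
print(read_state())
E
```

```text
scene {'fovy': 49.86551859826338, 'cx': 316.66054405850736, 'cy': 194.8553959187623, 'k1': -0.07664952498556861, 'position': array([ 0.6682223 , -0.40481963,  1.08868783]), 'attitude': array([0.21197036, 0.03639963, 0.14849865, 0.96524183])}
top {'fovy': 48.32640152663823, 'cx': 323.5126679313299, 'cy': 198.08359443780304, 'k1': 0.021691495063511822, 'position': array([0.42799131, 0.0405911 , 1.25235979]), 'attitude': array([-0.02156698,  0.02063652,  0.71482583, -0.69866518])}
wrist {'fovy': 64.17904301003571, 'cx': 322.15573285358397, 'cy': 203.06871933282767, 'k1': -0.05432234599950748, 'position': array([0.08031929, 0.6234548 , 0.37329406]), 'attitude': array([-0.1040823 , -0.08131007,  0.61429765,  0.77794213])}
{'clock': 0.15, 'q': array([-1.2324952 ,  0.50813826, -0.23753669,  1.5008764 ,  0.12568548,
        1.14889474, -0.15483138]), 'dq': array([ 9.32275689e-05, -1.04831165e-03,  1.06049984e-03, -4.25967876e-03,
        4.60732569e-04, -1.03073303e-03,  6.12714600e-04]), 'tau': array([-3.12173594e-03, -6.21005130e+01, -2.18972750e+00, -2.49843228e+01,
        1.25977691e-02,  9.02504660e-03, -2.00903793e-05]), 'tool_pos': array([0.14416707, 0.60776821, 0.23064251]), 'eef_rot': array([ 1.16157225e-01,  9.93230615e-01, -6.62299987e-04, -7.29516704e-05]), 'contact_force': array([ 0.4072606 , -0.45326229,  0.52299239]), 'wrist_torque': array([ 0.00531785, -0.01926173,  0.03112593]), 'gripper_force': 0.0, 'opening': 0.08541632674695718}
```

View pics/scene0.png

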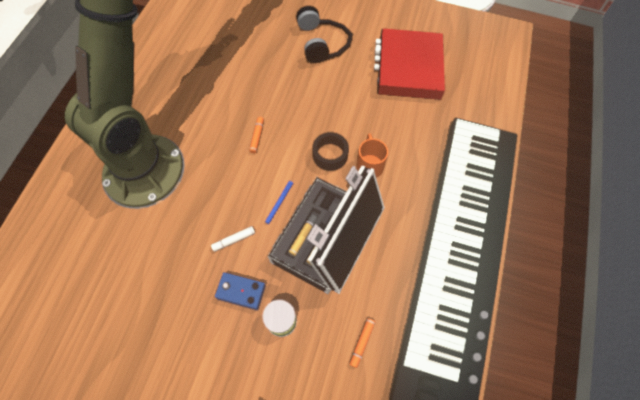

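View pics/top0.png

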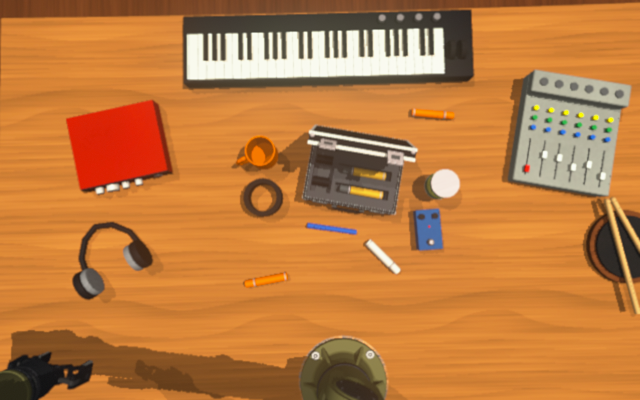

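The scene shows the one black open case at about (330,230) with its lid standing up, and latches on the lid's edge at (354,178) and (318,236). In the top view the case is at (360,172), with mug (260,152), tape (262,197), tin (443,184), pedal (428,230) and marker (330,229). Lookalikes are the keyboard, red box and mixer, plus the orange/white pens; only the black box with the brass mics fits. Next, a close crop.

```bash
python3 - <<'E'
import cv2
a=cv2.imread('pics/top0.png')[110:230,290:460]; b=cv2.imread('pics/scene0.png')[150:300,250:400]
cv2.imwrite('pics/c1.png',cv2.resize(a,None,fx=4.7,fy=4.7,interpolation=cv2.INTER_CUBIC))
cv2.imwrite('pics/c2.png',cv2.resize(b,None,fx=4,fy=4,interpolation=cv2.INTER_CUBIC))
E
```

```text
(no output)
```

View pics/c1.png

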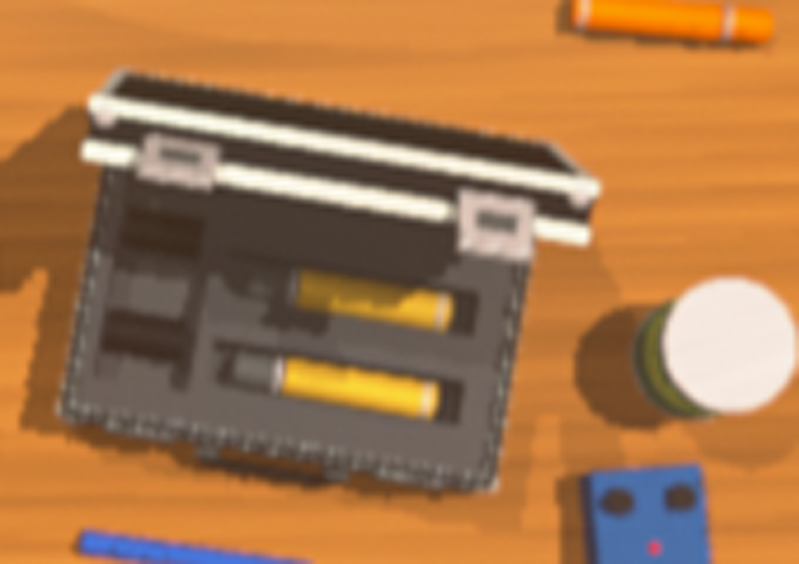

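View pics/c2.png

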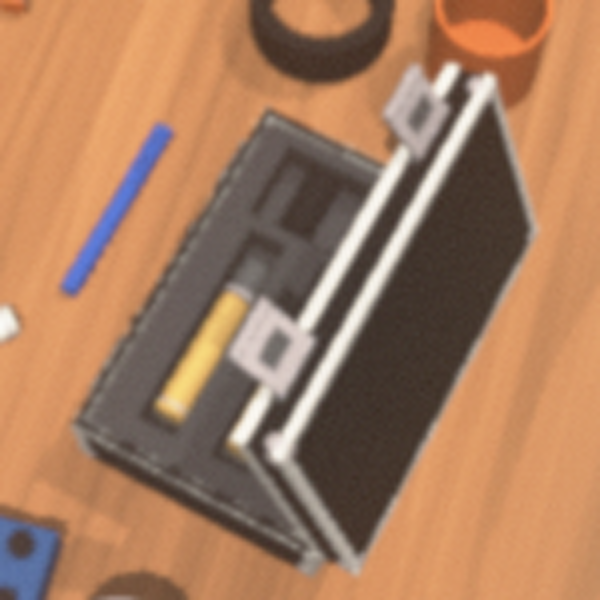

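The crop confirms the case: brass mics in the foam, front top corners at about (303,197) and (395,213) in top, and the lid leaning forward with its back face visible. Both latch flaps stand out from it. Next I triangulate the corners.

```bash
python3 - <<'E'
from h import *
T=camera_info('top');S=camera_info('scene')
t=lambda p:(p[0]/4.7+290,p[1]/4.7+110); s=lambda p:(p[0]/4+250,p[1]/4+150)
L={'outL':((92,103),(485,85)),'outR':((597,188),(280,450)),'rimL':((85,150),(452,68)),'rimR':((588,235),(240,440)),
'backL':((120,72),(535,230)),'backR':((560,150),(352,570)),'frontL':((62,410),(268,115)),'frontR':((492,488),(80,430)),
'RtipA':((460,250),(265,297)),'RtipB':((525,262),(232,350)),'RhA':((462,190),(318,340)),'RhB':((530,195),(280,395)),
'LtipA':((138,178),(415,68)),'LtipB':((213,187),(387,115))}
for k,(a,b) in L.items():
    P,e=tri(ray(T,*t(a)),ray(S,*s(b))); print(k,P.round(3),round(e,4))
fl=onz(T,*t(L['frontL'][0]),.065);fr=onz(T,*t(L['frontR'][0]),.065)
print(fl,fr,np.linalg.norm(fl-fr))
y=(fl-fr)/np.linalg.norm(fl-fr);x=np.array([y[1],-y[0],0]);o=(fl+fr)/2+.085*x;print('yaw',np.arctan2(x[1],x[0]),'o',o, 'hinge',o+.085*x)
# others
for n,(u,v),z in [('tin',(445,183),.082),('mug',(262,151),.09),('tape',(262,197),.048),('pedal',(428,230),.04),('mk1',(307,226),.01),('mk2',(356,233),.01)]: print(n,onz(T,u,v,z).round(3))
print(R.from_quat(read_state()['eef_rot']).as_matrix().round(3))
E
```

```text
outL [0.643 0.07  0.223] 0.0033
outR [ 0.595 -0.175  0.239] 0.0021
rimL [0.621 0.074 0.223] 0.0005
rimR [ 0.573 -0.172  0.227] 0.0009
backL [0.694 0.058 0.073] 0.0005
backR [ 0.643 -0.188  0.08 ] 0.0026
frontL [0.503 0.096 0.053] 0.0007
frontR [ 0.455 -0.149  0.048] 0.0036
RtipA [ 0.564 -0.104  0.257] 0.0032
RtipB [ 0.557 -0.136  0.255] 0.0016
RhA [ 0.596 -0.11   0.233] 0.0012
RhB [ 0.589 -0.144  0.237] 0.0055
LtipA [0.602 0.049 0.256] 0.0027
LtipB [0.596 0.013 0.263] 0.0027
[0.50248052 0.09550948 0.065     ] [ 0.45267385 -0.14697616  0.065     ] 0.24754795742743244
yaw -0.20258293488408713 o [ 0.56083895 -0.04283535  0.065     ] hinge [ 0.64410071 -0.05993736  0.065     ]
tin [ 0.53  -0.279  0.082]
mug [0.625 0.2   0.09 ]
tape [0.507 0.208 0.048]
pedal [ 0.407 -0.24   0.04 ]
mk1 [0.426 0.089 0.01 ]
mk2 [ 0.403 -0.047  0.01 ]
[[-0.973  0.231 -0.   ]
 [ 0.231  0.973 -0.001]
 [-0.    -0.001 -1.   ]]
```

```bash
cat >> h.py <<'E'
H=np.array([.644,-.060,.065]); YAW=-.2
cx=np.array([np.cos(YAW),np.sin(YAW),0]); cy=np.array([-cx[1],cx[0],0])
Rt=np.c_[-cx,cy,[0,0,-1]]
def W(x,y,z): return np.array([H[0],H[1],0])+cx*x+cy*y+[0,0,z]   # x,y rel hinge (case axes), z abs
def case(P): d=np.array(P)-H; return np.array([d@cx,d@cy,P[2]])
def units(P,rot=Rt,base=None):
    s=read_state(); r=R.from_quat(s['eef_rot']).as_matrix()
    b=s['tool_pos'] if base is None else base
    return (r.T@(np.array(P)-b)/.25).round(3),(R.from_matrix(r.T@rot).as_rotvec()/np.pi).round(3)
E
python3 - <<'E'
from h import *
print(units([.144,.608,.35])); print(units([.36,.42,.35])); print(units(W(.045,0,.35)))
E
python3 -m creep '{"fingers":[0,0,0,0,0,0,0,0],"xyz":[[0,0,-0.16],[0,0,-0.32],[-0.1,-0.1,-0.48],[-0.2,-0.2,-0.48],[-0.3,-0.3,-0.48],[-0.4,-0.4,-0.48],[-0.5,-0.5,-0.48],[-0.6,-0.6,-0.48]],"dr":[[0,0,0],[0,0,0],[0,0,0],[0,0,0],[0,0,0],[0,0,0],[0,0,0],[0,0,0]]}' 40
```

```text
(array([ 0.001,  0.   , -0.477]), array([-0.  , -0.  , -0.01]))
(array([-1.013, -0.532, -0.477]), array([-0.  , -0.  , -0.01]))
(array([-2.742, -2.132, -0.475]), array([-0.  , -0.  , -0.01]))
clock: 0.82
tool_pos: [0.2561, 0.4258, 0.3512]
eef_rot: [0.116, 0.993, -0.0, -0.0]
contact_force: [0.1, -0.3, -0.2]
opening: 0.0003
gripper_force: 0.0
```

```bash
python3 -m creep '{"fingers":[0,0,0,0,0,0,0,0],"xyz":[[-0.12,-0.1,0],[-0.24,-0.2,0],[-0.36,-0.3,0],[-0.48,-0.4,0],[-0.6,-0.5,0],[-0.72,-0.6,0],[-0.84,-0.7,0],[-0.96,-0.75,0]],"dr":[[0,0,-0.01],[0,0,-0.01],[0,0,-0.01],[0,0,-0.01],[0,0,-0.01],[0,0,-0.01],[0,0,-0.01],[0,0,-0.01]]}'
python3 -c "
from h import *
print(units(W(.045,0,.35)),case(read_state()['tool_pos']))"
```

```text
clock: 1.48
tool_pos: [0.4464, 0.1859, 0.3516]
eef_rot: [0.102, 0.995, -0.001, 0.0]
contact_force: [0.1, -0.6, -0.6]
opening: -0.0002
gripper_force: 0.0
(array([-1.153, -0.802,  0.008]), array([-0.   ,  0.   , -0.001])) [-0.24251136  0.20176803  0.3516488 ]
```

```bash
python3 -m creep '{"fingers":[0,0,0,0,0,0,0,0],"xyz":[[-0.12,-0.1,0],[-0.24,-0.2,0],[-0.36,-0.3,0],[-0.48,-0.4,0],[-0.6,-0.5,0],[-0.72,-0.6,0],[-0.84,-0.7,0],[-0.96,-0.8,0]],"dr":[[0,0,0],[0,0,0],[0,0,0],[0,0,0],[0,0,0],[0,0,0],[0,0,0],[0,0,0]]}'
python3 -m creep '{"fingers":[0,0,0,0,0,0,0,0],"xyz":[[-0.1,0,0],[-0.19,0,0],[-0.19,0,0.1],[-0.19,0,0.2],[-0.19,0,0.3],[-0.19,0,0.4],[-0.19,0,0.5],[-0.19,0,0.55]],"dr":[[0,0,0],[0,0,0],[0,0,0],[0,0,0],[0,0,0],[0,0,0],[0,0,0],[0,0,0]]}'
python3 -c "
from h import *
shot('scene','s1')
print(units(W(.03,0,.2)),case(read_state()['tool_pos']))"
```

```text
clock: 2.15
tool_pos: [0.6417, -0.0558, 0.351]
eef_rot: [0.1, 0.995, 0.0, -0.0]
contact_force: [1.4, 0.2, 0.7]
opening: 0.0004
gripper_force: 0.0
clock: 2.82
tool_pos: [0.6859, -0.0634, 0.2098]
eef_rot: [0.1, 0.995, -0.0, -0.003]
contact_force: [-0.4, -0.3, 0.3]
opening: 0.0
gripper_force: 0.0
(array([ 0.044, -0.02 ,  0.033]), array([-0.   , -0.002, -0.   ])) [0.04102652 0.00498487 0.20818595]
```

View pics/s1.png

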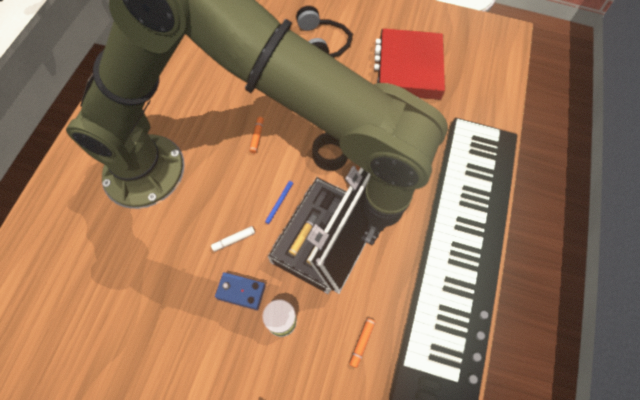

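```bash
python3 - <<'E'
from h import *
for th in np.arange(1.35,-.01,-.05):
    r=.15; x=-r*np.cos(th)+.03*np.sin(th)+.011; z=.065+r*np.sin(th)+.03*np.cos(th)
    print(th.round(2),np.round([x,z],3),units(W(x,0,z))[0])
E
```

```text
1.35 [0.007 0.218] [ 0.135 -0.02  -0.038]
1.3 [-0.     0.218] [ 0.165 -0.02  -0.036]
1.25 [-0.008  0.217] [ 0.196 -0.02  -0.033]
1.2 [-0.015  0.216] [ 0.226 -0.02  -0.028]
1.15 [-0.023  0.214] [ 0.256 -0.02  -0.022]
1.1 [-0.03   0.212] [ 0.285 -0.02  -0.014]
1.05 [-0.038  0.21 ] [ 0.315 -0.02  -0.005]
1.0 [-0.045  0.207] [ 0.343 -0.02   0.006]
0.95 [-0.052  0.204] [ 0.371 -0.02   0.018]
0.9 [-0.059  0.201] [ 0.399 -0.02   0.031]
0.85 [-0.065  0.197] [ 0.426 -0.02   0.046]
0.8 [-0.072  0.194] [ 0.452 -0.02   0.062]
0.75 [-0.078  0.189] [ 0.477 -0.02   0.08 ]
0.7 [-0.084  0.185] [ 0.501 -0.02   0.098]
0.65 [-0.09  0.18] [ 0.524 -0.02   0.118]
0.6 [-0.096  0.174] [ 0.546 -0.02   0.139]
0.55 [-0.101  0.169] [ 0.568 -0.02   0.161]
0.5 [-0.106  0.163] [ 0.588 -0.02   0.184]
0.45 [-0.111  0.157] [ 0.607 -0.02   0.208]
0.4 [-0.115  0.151] [ 0.624 -0.02   0.233]
0.35 [-0.12   0.145] [ 0.641 -0.02   0.259]
0.3 [-0.123  0.138] [ 0.656 -0.02   0.286]
0.25 [-0.127  0.131] [ 0.669 -0.02   0.313]
0.2 [-0.13   0.124] [ 0.682 -0.02   0.341]
0.15 [-0.133  0.117] [ 0.693 -0.02   0.37 ]
0.1 [-0.135  0.11 ] [ 0.702 -0.02   0.399]
0.05 [-0.137  0.102] [ 0.71  -0.02   0.428]
-0.0 [-0.139  0.095] [ 0.717 -0.02   0.458]
```

```bash
python3 -m creep '{"fingers":[0,0,0,0,0,0,0,0],"xyz":[[0.05,-0.02,-0.02],[0.1,-0.02,-0.03],[0.13,-0.02,-0.03],[0.16,-0.02,-0.03],[0.19,-0.02,-0.03],[0.22,-0.02,-0.03],[0.25,-0.02,-0.02],[0.28,-0.02,-0.015]],"dr":[[0,0,0],[0,0,0],[0,0,0],[0,0,0],[0,0,0],[0,0,0],[0,0,0],[0,0,0]]}'
python3 -m creep '{"fingers":[0,0,0,0,0,0,0,0],"xyz":[[0.03,0,0.01],[0.06,0,0.02],[0.09,0,0.032],[0.12,0,0.045],[0.145,0,0.06],[0.17,0,0.076],[0.195,0,0.094],[0.22,0,0.112]],"dr":[[0,0,0],[0,0,0],[0,0,0],[0,0,0],[0,0,0],[0,0,0],[0,0,0],[0,0,0]]}'
python3 - <<'E'
from h import *
shot('scene','s2')
print(case(read_state()['tool_pos']))
for th in np.arange(.75,-.01,-.05):
    r=.15; x=-r*np.cos(th)+.03*np.sin(th)+.011; z=.065+r*np.sin(th)+.03*np.cos(th)
    print(th.round(2),np.round([x,z],3),units(W(x,0,z))[0])
E
```

```text
clock: 3.53
tool_pos: [0.6182, -0.0545, 0.218]
eef_rot: [0.1, 0.995, -0.0, 0.001]
contact_force: [3.3, 0.5, 0.2]
opening: -0.0002
gripper_force: 1.0
clock: 4.2
tool_pos: [0.5632, -0.0435, 0.1889]
eef_rot: [0.101, 0.995, -0.0, -0.0]
contact_force: [0.1, 0.1, 1.6]
opening: -0.0001
gripper_force: 0.8
[-8.41368418e-02  1.31351078e-04  1.87957511e-01]
0.75 [-0.078  0.189] [-0.023 -0.    -0.005]
0.7 [-0.084  0.185] [ 0.001 -0.001  0.014]
0.65 [-0.09  0.18] [ 0.024 -0.001  0.033]
0.6 [-0.096  0.174] [ 0.047 -0.001  0.054]
0.55 [-0.101  0.169] [ 0.068 -0.001  0.076]
0.5 [-0.106  0.163] [ 0.088 -0.001  0.099]
0.45 [-0.111  0.157] [ 0.107 -0.001  0.123]
0.4 [-0.115  0.151] [ 0.125 -0.001  0.148]
0.35 [-0.12   0.145] [ 0.141 -0.001  0.174]
0.3 [-0.123  0.138] [ 0.157 -0.001  0.2  ]
0.25 [-0.127  0.131] [ 0.17  -0.001  0.228]
0.2 [-0.13   0.124] [ 0.183 -0.001  0.256]
0.15 [-0.133  0.117] [ 0.194 -0.001  0.284]
0.1 [-0.135  0.11 ] [ 0.203 -0.001  0.313]
0.05 [-0.137  0.102] [ 0.212 -0.001  0.343]
-0.0 [-0.139  0.095] [ 0.218 -0.001  0.373]
```

View pics/s2.png

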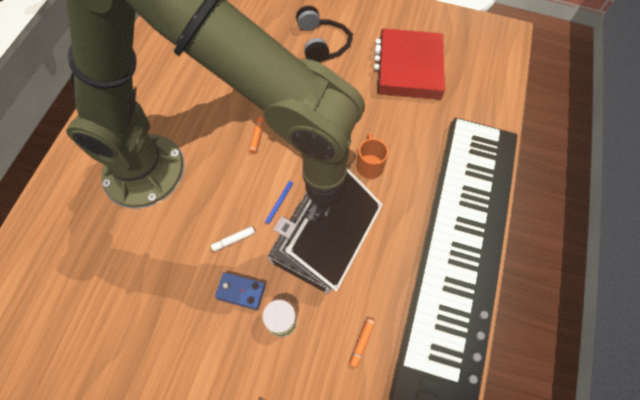

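The lid is now well over halfway down, the fingertips are near its free edge (about (318,215)) and the right latch is still standing out at (285,228). Continuing, slower.

```bash
python3 -m creep '{"fingers":[0,0,0,0,0,0,0,0],"xyz":[[0.024,0,0.033],[0.047,0,0.054],[0.068,0,0.076],[0.088,0,0.1],[0.107,0,0.123],[0.125,0,0.148],[0.141,0,0.174],[0.157,0,0.2]],"dr":[[0,0,0],[0,0,0],[0,0,0],[0,0,0],[0,0,0],[0,0,0],[0,0,0],[0,0,0]]}'
python3 -m creep '{"fingers":[0,0,0,0,0,0,0,0],"xyz":[[0.01,0,0.02],[0.018,0,0.04],[0.026,0,0.06],[0.032,0,0.075],[0.037,0,0.09],[0.042,0,0.105],[0.046,0,0.12],[0.05,0,0.133]],"dr":[[0,0,0],[0,0,0],[0,0,0],[0,0,0],[0,0,0],[0,0,0],[0,0,0],[0,0,0]]}'
```

```text
clock: 4.92
tool_pos: [0.5251, -0.0357, 0.1389]
eef_rot: [0.101, 0.995, -0.0, -0.0]
contact_force: [-0.6, -0.1, 1.7]
opening: -0.0
gripper_force: 0.4
clock: 5.58
tool_pos: [0.5133, -0.0333, 0.1059]
eef_rot: [0.101, 0.995, -0.0, 0.0]
contact_force: [0.1, -0.9, -0.4]
opening: -0.0002
gripper_force: 0.2
```

Now the last 11 mm, gently, watching the force.

```bash
python3 -m creep '{"fingers":[0,0,0,0,0,0,0,0],"xyz":[[0,0,0.008],[0.002,0,0.016],[0.004,0,0.024],[0.005,0,0.032],[0.006,0,0.04],[0.006,0,0.044],[0.006,0,0.046],[0.006,0,0.046]],"dr":[[0,0,0],[0,0,0],[0,0,0],[0,0,0],[0,0,0],[0,0,0],[0,0,0],[0,0,0]]}'
python3 -m creep '{"fingers":[0,0],"xyz":[[0,0,0.008],[0,0,0.008]],"dr":[[0,0,0],[0,0,0]]}'
```

```text
clock: 6.25
tool_pos: [0.5118, -0.0329, 0.0951]
eef_rot: [0.1, 0.995, 0.0, -0.0]
contact_force: [-1.0, -0.2, 3.8]
opening: -0.0001
gripper_force: 2.2
clock: 6.42
tool_pos: [0.5118, -0.033, 0.0949]
eef_rot: [0.101, 0.995, 0.0, 0.001]
contact_force: [-8.9, 1.3, 24.6]
opening: 0.0001
gripper_force: 12.6
```

The lid hit its stop at z = 0.095 with 25 N, so it is shut. Lifting off to look.

```bash
python3 -m creep '{"fingers":[0,0,0,0,0,0,0,0],"xyz":[[0,0,-0.02],[0,0,-0.15],[0.1,0,-0.3],[0.25,0,-0.45],[0.4,0,-0.6],[0.5,0,-0.7],[0.5,0,-0.7],[0.5,0,-0.7]],"dr":[[0,0,0],[0,0,0],[0,0,0],[0,0,0],[0,0,0],[0,0,0],[0,0,0],[0,0,0]]}'
python3 - <<'E'
from h import *
w=camera_info('wrist');print(w['position'],att(w['attitude'])[:,2])
a=shot('wrist','w1'); b=shot('scene','s3'); c=shot('top','t3')
cv2.imwrite('pics/m.png',np.vstack([np.hstack([cv2.resize(a,(480,300)),np.zeros((300,320,3),np.uint8)]),
 np.hstack([cv2.resize(b[150:300,220:420],(400,300),interpolation=2),cv2.resize(c[105:255,280:480],(400,300),interpolation=2)])])[...,::-1])
E
```

```text
clock: 7.08
tool_pos: [0.3882, -0.0075, 0.2709]
eef_rot: [0.1, 0.995, 0.001, 0.003]
contact_force: [1.1, 0.0, -0.1]
opening: 0.0003
gripper_force: 0.0
[0.32307095 0.00580259 0.4133866 ] [-0.26156914  0.05140845  0.96381469]
```

View pics/m.png

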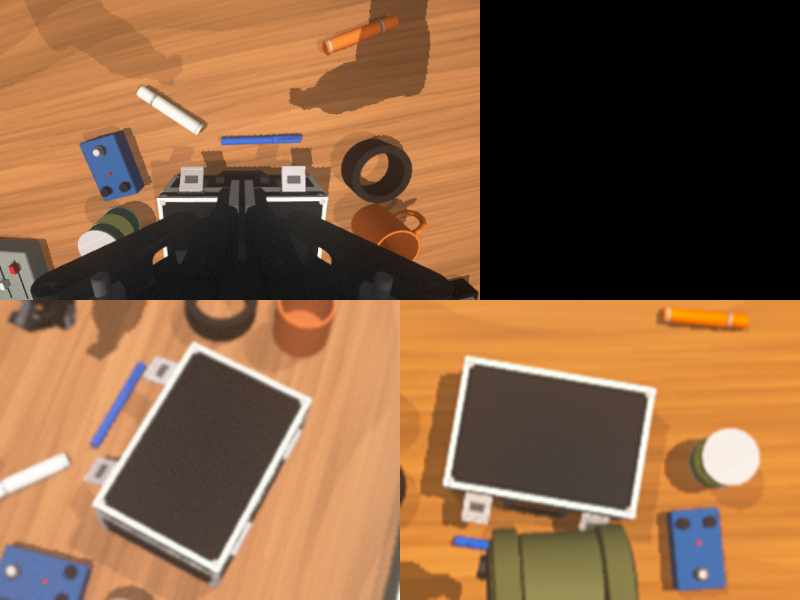

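Lid fully shut (lower panels); both latches are still standing out in front, the marker beyond them, everything else in place. Measuring the case and flap tips.

```bash
python3 - <<'E'
from h import *
T=camera_info('top');S=camera_info('scene');Wc=camera_info('wrist')
c=[onz(T,u,v,.095) for u,v in [(302.5,197.5),(397.5,213.5),(407.5,149),(313.5,133.5)]]
for p in c: print(p.round(3),case(p).round(3))
print(np.linalg.norm(c[0]-c[1]),np.linalg.norm(c[0]-c[3]), (c[0]-c[1]), np.mean(c,0))
s=[onz(S,u/2+220,v/2+150,.095) for u,v in [(193,43),(98,205),(213,280),(311,101)]]
for p in s: print(p.round(3),case(p).round(3))
for n,a,b in [('L',(390.7,221),(295.5,182.5)),('R',(254.7,222.7),(265.5,233))]:
    P,e=tri(ray(Wc,*a),ray(S,*b));print(n,P.round(3),case(P).round(3),e)
E
```

```text
[0.5   0.096 0.095] [-0.172  0.124  0.095]
[ 0.453 -0.15   0.095] [-0.17  -0.126  0.095]
[ 0.621 -0.181  0.095] [ 0.001 -0.123  0.095]
[0.667 0.064 0.095] [-0.002  0.126  0.095]
0.24999426607538855 0.17052698397453744 [0.04720709 0.24549669 0.        ] [ 0.56018643 -0.04276129  0.095     ]
[0.502 0.095 0.095] [-0.17   0.124  0.095]
[ 0.459 -0.148  0.095] [-0.164 -0.123  0.095]
[ 0.617 -0.193  0.095] [ 0.    -0.136  0.095]
[0.669 0.061 0.095] [0.001 0.124 0.095]
L [0.454 0.06  0.068] [-0.21   0.079  0.068] 0.002299538442248142
R [ 0.426 -0.094  0.062] [-0.207 -0.077  0.062] 0.00032551632054300515
```

```bash
python3 - <<'E'
from h import *
print(case(read_state()['tool_pos']))
for p in [(-.205,.078,.13),(-.205,.078,.045),(-.189,.078,.045)]: print(units(W(*p)))
E
```

```text
[-0.25932374  0.00050596  0.26749865]
(array([-0.216,  0.31 ,  0.55 ]), array([ 0.,  0., -0.]))
(array([-0.216,  0.31 ,  0.89 ]), array([ 0.,  0., -0.]))
(array([-0.28,  0.31,  0.89]), array([ 0.,  0., -0.]))
```

```bash
python3 -m creep '{"fingers":[0,0,0,0,0,0,0,0],"xyz":[[-0.1,0.1,0],[-0.216,0.2,0.05],[-0.216,0.31,0.15],[-0.216,0.31,0.27],[-0.216,0.31,0.39],[-0.216,0.31,0.5],[-0.216,0.31,0.56],[-0.216,0.31,0.6]],"dr":[[0,0,0],[0,0,0],[0,0,0],[0,0,0],[0,0,0],[0,0,0],[0,0,0],[0,0,0]]}'
python3 -m creep '{"fingers":[0,0,0,0,0,0,0,0],"xyz":[[0,0,0.03],[0,0,0.06],[0,0,0.09],[0,0,0.12],[0,0,0.15],[0,0,0.18],[0,0,0.2],[0,0,0.2]],"dr":[[0,0,0],[0,0,0],[0,0,0],[0,0,0],[0,0,0],[0,0,0],[0,0,0],[0,0,0]]}'
python3 -c "
from h import *
print(case(read_state()['tool_pos']),units(W(-.205,.078,.045)))"
```

```text
clock: 7.9
tool_pos: [0.4567, 0.0567, 0.1138]
eef_rot: [0.101, 0.995, -0.001, -0.003]
contact_force: [0.2, 0.1, -0.3]
opening: -0.0001
gripper_force: 0.0
clock: 8.57
tool_pos: [0.4574, 0.0572, 0.067]
eef_rot: [0.101, 0.995, -0.0, -0.001]
contact_force: [0.2, 0.1, 0.6]
opening: -0.0001
gripper_force: 0.0
[-0.20612207  0.07775443  0.0669611 ] (array([-0.005,  0.001,  0.088]), array([-0., -0., -0.]))
```

```bash
python3 -m creep '{"fingers":[0,0,0,0,0,0],"xyz":[[0,0,0.02],[0,0,0.04],[0,0,0.06],[0,0,0.08],[0,0,0.088],[0,0,0.088]],"dr":[[0,0,0],[0,0,0],[0,0,0],[0,0,0],[0,0,0],[0,0,0]]}'
python3 -m creep '{"fingers":[0,0,0,0,0,0,0],"xyz":[[-0.01,0,0],[-0.02,0,0],[-0.03,0,0],[-0.04,0,0],[-0.05,0,0],[-0.056,0,0],[-0.056,0,0]],"dr":[[0,0,0],[0,0,0],[0,0,0],[0,0,0],[0,0,0],[0,0,0],[0,0,0]]}'
python3 -c "
from h import *
print(case(read_state()['tool_pos']))"
```

```text
clock: 9.07
tool_pos: [0.4571, 0.0571, 0.0452]
eef_rot: [0.101, 0.995, -0.0, -0.001]
contact_force: [-0.1, 0.2, -0.2]
opening: -0.0002
gripper_force: 0.0
clock: 9.65
tool_pos: [0.4717, 0.0543, 0.0457]
eef_rot: [0.101, 0.995, -0.0, -0.0]
contact_force: [-0.0, 0.3, -0.8]
opening: 0.0
gripper_force: 0.5
[-0.19160698  0.07773609  0.04565921]
```

```bash
for i in 1 2; do :; done; python3 -m creep '{"fingers":[0,0,0,0],"xyz":[[-0.008,0,0],[-0.012,0,0],[-0.016,0,0],[-0.016,0,0]],"dr":[[0,0,0],[0,0,0],[0,0,0],[0,0,0]]}'
python3 -c "
from h import *
print(case(read_state()['tool_pos']))"
```

```text
clock: 9.98
tool_pos: [0.4729, 0.054, 0.0456]
eef_rot: [0.1, 0.995, -0.0, -0.002]
contact_force: [-7.8, 1.7, 4.0]
opening: -0.0001
gripper_force: 4.1
[-0.19030449  0.07769847  0.04555758]
```

Contact at 8 N, 18 mm in front of the case as expected for a flat flap. Backing off and moving to the right latch.

```bash
python3 -m creep '{"fingers":[0,0,0,0,0,0,0,0],"xyz":[[0.03,0,0],[0.06,0,0],[0.06,0,-0.1],[0.06,0,-0.2],[0.06,-0.1,-0.3],[0.06,-0.24,-0.34],[0.06,-0.38,-0.34],[0.06,-0.5,-0.34]],"dr":[[0,0,0],[0,0,0],[0,0,0],[0,0,0],[0,0,0],[0,0,0],[0,0,0],[0,0,0]]}'
python3 -c "
from h import *
print(case(read_state()['tool_pos']),units(W(-.205,-.078,.08)),units(W(-.205,-.078,.045)))"
```

```text
clock: 10.65
tool_pos: [0.436, -0.0678, 0.1321]
eef_rot: [0.101, 0.995, -0.0, 0.002]
contact_force: [-0.4, 0.1, 0.1]
opening: -0.0001
gripper_force: 0.0
[-0.20228874 -0.04898285  0.1320757 ] (array([ 0.012, -0.116,  0.208]), array([-0.   ,  0.001, -0.   ])) (array([ 0.012, -0.116,  0.348]), array([-0.   ,  0.001, -0.   ]))
```

```bash
python3 -m creep '{"fingers":[0,0,0,0,0,0,0,0],"xyz":[[0.012,-0.12,0],[0.012,-0.12,0],[0.012,-0.12,0.06],[0.012,-0.12,0.12],[0.012,-0.12,0.17],[0.012,-0.12,0.2],[0.012,-0.12,0.23],[0.012,-0.12,0.26]],"dr":[[0,0,0],[0,0,0],[0,0,0],[0,0,0],[0,0,0],[0,0,0],[0,0,0],[0,0,0]]}'
python3 -m creep '{"fingers":[0,0,0,0,0,0],"xyz":[[0,0,0.02],[0,0,0.04],[0,0,0.06],[0,0,0.08],[0,0,0.088],[0,0,0.088]],"dr":[[0,0,0],[0,0,0],[0,0,0],[0,0,0],[0,0,0],[0,0,0]]}'
python3 -m creep '{"fingers":[0,0,0,0,0,0,0],"xyz":[[-0.01,0,0],[-0.02,0,0],[-0.03,0,0],[-0.04,0,0],[-0.05,0,0],[-0.052,0,0],[-0.052,0,0]],"dr":[[0,0,0],[0,0,0],[0,0,0],[0,0,0],[0,0,0],[0,0,0],[0,0,0]]}'
python3 -c "
from h import *
print(case(read_state()['tool_pos']))"
```

```text
clock: 11.32
tool_pos: [0.4272, -0.0945, 0.0655]
eef_rot: [0.1, 0.995, -0.0, 0.0]
contact_force: [0.3, 0.8, 0.0]
opening: -0.0001
gripper_force: 0.1
clock: 11.82
tool_pos: [0.4262, -0.0946, 0.0434]
eef_rot: [0.101, 0.995, 0.0, -0.001]
contact_force: [-0.4, 0.5, 1.1]
opening: -0.0001
gripper_force: 0.0
clock: 12.4
tool_pos: [0.44, -0.0974, 0.0439]
eef_rot: [0.101, 0.995, -0.0, 0.0]
contact_force: [0.1, -0.3, 0.3]
opening: 0.0005
gripper_force: 0.2
[-0.19248495 -0.07718302  0.04385992]
```

```bash
python3 -m creep '{"fingers":[0,0,0,0],"xyz":[[-0.008,0,0],[-0.012,0,0],[-0.018,0,0],[-0.018,0,0]],"dr":[[0,0,0],[0,0,0],[0,0,0],[0,0,0]]}'
python3 -c "
from h import *
print(case(read_state()['tool_pos']))"
```

```text
clock: 12.73
tool_pos: [0.4428, -0.098, 0.0436]
eef_rot: [0.101, 0.995, 0.0, -0.001]
contact_force: [-5.2, 1.2, 1.1]
opening: -0.0001
gripper_force: 2.2
[-0.18961089 -0.07716123  0.04357133]
```

Same depth at 5 N. Backing off and checking with the wrist camera.

```bash
python3 -m creep '{"fingers":[0,0,0,0,0,0,0,0],"xyz":[[0.03,0,0],[0.06,0,0],[0.06,0,-0.12],[0.06,0.05,-0.24],[0.15,0.15,-0.36],[0.28,0.25,-0.48],[0.35,0.31,-0.6],[0.4,0.31,-0.75]],"dr":[[0,0,0],[0,0,0],[0,0,0],[0,0,0],[0,0,0],[0,0,0],[0,0,0],[0,0,0]]}'
python3 - <<'E'
from h import *
a=shot('wrist','w2'); b=shot('scene','s4'); c=shot('top','t4')
cv2.imwrite('pics/m2.png',np.vstack([cv2.resize(a[180:330,180:580],(800,300),interpolation=2),
 np.hstack([cv2.resize(b[150:300,220:420],(400,300),interpolation=2),cv2.resize(c[105:255,280:480],(400,300),interpolation=2)])])[...,::-1])
E
```

```text
clock: 13.4
tool_pos: [0.3605, -0.0003, 0.2267]
eef_rot: [0.099, 0.995, 0.0, -0.001]
contact_force: [1.2, 0.5, 0.4]
opening: -0.0001
gripper_force: 0.0
```

View pics/m2.png

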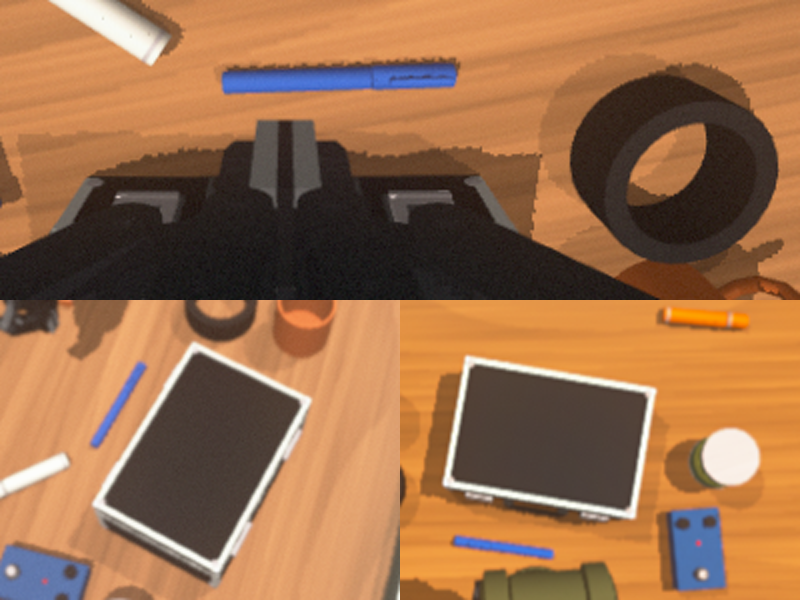

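Both flaps now lie flat on the front (tips at about (145,193) and (420,193) in the wrist crop). The lid is shut, and the case, marker and other things are unmoved.

```bash
python3 -c "
from bench import *
print(sign_off())"
```

```text
the job is handed in; nothing more can be done
None
```

The case lid is fully shut and both latches are pressed flat; the camera shows the case and the other things on the desk where they were, and the job is handed in at about 13.5 s.

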